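# Change the handle under the screwdriving head

## Robot

A 6-joint arm with a two-finger parallel gripper is mounted at the origin on the work surface. World frame = base frame: x ahead of the robot, y to its left, z up, the work surface at z = 0. Lengths are in m, angles in rad, forces in N, time in s.
With the tool pointing down it reaches from about 0.25 to 0.725 m from the base axis. Payload 4 kg.
Tool frame: the origin (TCP) lies at the very end of the fingers, on their centre line; the grasp point (between the pads) lies 19 mm behind it; z points along the fingers, y is the line along which they close (so a half turn about z gives the same grasp; the last joint's range is limited). The gripper opens to 85 mm and grips with 20 to 120 N. Pads are 22 mm wide; open, the fingers measure 114 mm over their backs; the gripper's body (76 mm by 85 mm) begins 54 mm behind the grasp point. The pads swing forward as they close: fully open they stand 13 mm farther back than shut.
Start: joints at [-1.34, 0.241, 0.005, 1.335, 0, 1.571], TCP at [0.114, -0.487, 0.231] pointing down, gripper open.
Joint ranges: [-2.72, 2.72], [-1.05, 1.87], [-1.09, 1.28], [-1.99, 2.15], [-1.42, 1.44], [-3.14, 3.14]. Speed limits (rad/s): [2.79, 2.79, 3.14, 3.14, 3.14, 3.14].

## Interface

Orientations are given as a unit quaternion [x, y, z, w].
In Python, from workcell import monitor, viewer, job gives the robot as it stands.
- The arm moves only by the tool arm_command, never from a script. Its argument "increments" is a list of rows, each an object of numbers: "dx", "dy", "dz": the shift along the tool's x, y, z in cm; "wx", "wy", "wz": the turn, a rotation vector about the tool's x, y, z in rad; "grip": the finger opening in cm, from 0 to 8.54. In form: [{"dx": .., "dy": .., "dz": .., "wx": .., "wy": .., "wz": .., "grip": ..}, ...]. A call has 1 to 10 rows; each row is the pose to reach, as a shift and turn from the pose commanded when the call began, along the tool's axes at that moment; what a row does not reach only later rows make up. A row lasts 1/10 s, in which the tool goes at most 50 mm and 8.59 degrees, less where a joint would pass 70% of its speed; a pose out of reach is approached as far as the arm can. A call with a gripper value outside its range is refused whole. The fingers move at their own pace and stop on an object; the grip force is fixed at half the most. Time passes only in rows, so rows that repeat a pose let the fingers close. It gives the time, the measured TCP pose, the force, the opening and the grip force at its end, in the units of the state.
- monitor.get_obs(): the state, without advancing time (a new reading comes with each control period).
- viewer.camera(name): name is "side" or "top"; returns (picture, depth): 420x560x3 uint8, red, green, blue; 420x560 float32, m along the optical axis (not along the pixel's ray), 0 where there is no reading.
- viewer.get_calibration(name): a dict with "fovy" (degrees; the focal length in pixels is half the picture's height over the tangent of half this angle, whatever the lens; pixels are square), "cx", "cy" (the principal point, pixels), "view" (4x4, takes a point from world to camera coordinates). Camera axes: x right, y up, looking along -z (the intrinsics and any distortion apply to the point x, -y, -z); pixel columns grow to the right and rows downward; lengths in m; the calibration is good to about 2 mm. A picture is of the moment at which its call begins. get_calibration takes no time and is no camera call.
- job.job_done(): hands the job in; it is judged then, once.
The state is a dict: "clock": time; "joint_pos": joint angles; "joint_vel": joint speeds; "tau": joint torques, N m; "eef_pos": TCP position; "tool_rot": TCP orientation; "ft_force": force on the tool from outside, world axes, zero at the start; "ft_torque": the same for the moment, N m; "grip_width": finger opening in m; "grasp_force": force on a finger pad.
Only numpy, scipy, OpenCV 4.12 (cv2) and the standard library are available. Lean on these libraries where they do the work, as an engineer would, in place of code of your own. Each camera call takes 0.05 s, during which the arm holds its last target. There are 200 camera calls.

## Task

The handle in the screwdriving station is finished: draw it out from under the driver head and lay it flat and lengthwise in the grey tray, beside the finished one already there. Then take the handle with the steel tongue from the cork pad, slide it tongue first under the driver head and between the guide rails until it is fully home against the end stop, and let go of it there. Do not bump the station hard, and leave everything else on the bench where it is.

Things in the scene. Friction and masses are not known exactly. Their poses are not given: they have to be found in the camera images.
- station: Bench screwdriving station, fixed. Origin: on the table under the middle of its bed's front edge; x inwards, the loading direction, roughly to the robot's left; z up. Its sizes below are in mm in this frame. Base plate x -50 to 165, y +-75, top at z 8. Aluminium bed x 0 to 135, 60 wide, top at z 30. Steel guide rails 16 high on the bed, 32 apart inside (x 28 to 100), flaring to 44 apart at x 0.
- station_stop (a point): Middle of the end stop's face, on the bed: station x 100, z 30; the stop is 26 high. A handle that is home lies flat on the bed, tongue tip at the stop, and the last 40 of its grip juts out freely in front of the bed (x -40 to 0), 22 above the base plate.
- station_mouth (a point): Middle of the bridge's lower front edge. Aluminium bridge x -12 to 140, y +-58, underside z 76, top z 88, on four 12 mm posts at x 14 and 128, y +-50. On it a grey carriage x -12 to 80, y +-35, to z 163, with a green driver to z 268; the bit ends at z 68. To reach the jutting grip lean the tool back about 35 degrees (its top away from the bridge).
- handle_done: The finished handle, at first home in the station: black grip 95 long, 24 wide, 28 high, with a flat steel tongue (20 wide, 4 thick, 45 long, underside 10 up, round eye end) at its front; 140 overall, 0.08 to 0.16 kg. Origin: middle of the 140, on the underside; x along it to the tongue, z up. Grip x -70 to +25, tongue to +70. Two brass screws in the tongue.
- handle_next: The next handle, at first on the pad between two loose grips, tongue roughly to the robot's left: black grip 95 long, 24 wide, 28 high, with a flat steel tongue (20 wide, 4 thick, 45 long, underside 10 up, round eye end) at its front; 140 overall, 0.08 to 0.16 kg. Origin: middle of the 140, on the underside; x along it to the tongue, z up. Grip x -70 to +25, tongue to +70. No screws.
- handle_next_tip (a point): Tip of the next handle's tongue (70 mm along x from its origin, 12 up).
- tray: Grey plastic tray, fixed, to the robot's right, near or far: outside 250 (its x, roughly to the robot's left) x 155 (its y), rim 22 high, walls 4, floor top at z 4. Origin: middle of its underside.
- pad: Cork pad, fixed, 250 (x, roughly to the robot's left) x 160 (y) x 3, next to the tray. Origin: middle of its underside.
- handle_old: Bystander, leave alone: an earlier finished handle, of the same shape and axes, lying lengthwise on the tray's +y side.
- grip_a: Bystander, leave alone: plain black grip without a tongue, 95 x 24 x 28, lying about 65 mm from the next handle on its +y side (nearer the robot), along it. Origin: middle of its underside, x along it.
- grip_b: Bystander, leave alone: a second one, the same way on its -y side.
- jar: Bystander, leave alone: white jar, 60 across, 90 high, on the station's robot side. Origin: middle of its underside.
- ball_mount: Bystander, leave alone: black ball-joint mount, base 50 x 40, 52 high, on the robot side of the loading lane. Origin: middle of its underside.
- screwdriver: Bystander, leave alone: screwdriver, 120 long, lying on the station's far side. Origin: on the underside, x along it.
- carton: Bystander, leave alone: small carton 90 x 60 x 50, on the far side of the loading lane. Origin: middle of its underside.
There are look-alikes about, which are no part of the job. Leave any pink look-alike of the handle_next alone.

How it is judged:
On the way, in this order (a step that is already met when the one before it is completed fails the run):
1. the finished handle has been drawn clear of the station's bed (x of handle_done in the frame of station below -0.085 m), for 0.1 s.
2. the finished handle lies flat and lengthwise in the tray, let go (x of handle_done in the frame of tray between -0.055 and 0.055 m and y of handle_done in the frame of tray between -0.066 and 0.066 m and z of handle_done in the frame of tray between 0 and 0.009 m and angle between handle_done's own z axis and vertical below 0.1 rad and angle between the x axis of handle_done and the x axis of tray, either way round below 0.35 rad and linear speed of handle_done below 0.02 m/s and contact force between the fingers and handle_done below 0.1 N), for 0.2 s.
At the end, for the whole second after the job is handed in: Next handle flat on the bed between the rails, tongue tip within 7 mm of the stop, at most 7 mm off the middle and 0.1 rad off straight; finished handle flat inside the tray, within 0.35 rad of lengthwise and 55 mm of the middle along it; both released, at rest (all of step 2 and x of handle_next_tip in the frame of station between 0.093 and 0.106 m and y of handle_next in the frame of station between -0.007 and 0.007 m and z of handle_next in the frame of station between 0.026 and 0.034 m and angle between handle_next's own z axis and vertical below 0.08 rad and angle between the x axis of handle_next and the x axis of station, either way round below 0.1 rad and linear speed of handle_next below 0.02 m/s and contact force between the fingers and handle_next below 0.1 N); the robot touches nothing.
It fails at once if another thing on the bench was shifted by more than 30 mm (distance of any of handle_old, grip_a, grip_b, jar, ball_mount, screwdriver, carton from where it was at the start of the episode above 0.03 m).
It fails at once if the gripper or arm bumped the station with more than 30 N (contact force between any of the fingers, the arm and station above 30 N).
It also fails if it takes over 51 s, if anything falls off the work surface, if the arm or the gripper's body presses on something with over 40 N, if the wrist force passes 120 N, or if a joint passes its speed limit or range.

## Working session

There is one attempt and no reset: what is moved stays moved. The work goes in short steps, Python scripts to look and compute and a tool call to move; the robot and the scene stay as the last step left them, time stands still between calls to the robot, and variables do not carry over. Pictures are saved under pics/ and viewed, at most 10 in all, crops included, and the job is handed in when it is done.

Besides the shell and the picture viewer there is one more tool, called after "Emit:" by a JSON object that holds its "fn" and its "kwargs", one argument or row to a line. arm_command: Moves the arm, as the interface text tells. Its arguments: {"type":"object","properties":{"increments":{"type":"array","items":{"type":"object","properties":{"dx":{"type":"number"},"dy":{"type":"number"},"dz":{"type":"number"},"wx":{"type":"number"},"wy":{"type":"number"},"wz":{"type":"number"},"grip":{"type":"number"}}}}},"required":["increments"]}

```bash
ls; mkdir -p pics; cat > h.py <<'E'
import numpy as np, cv2
from workcell import monitor, viewer, job
def grab(name,tag):
    p,d=viewer.camera(name); cv2.imwrite(f'pics/{tag}.png',p[:,:,::-1]); np.savez(f'pics/{tag}.npz',p=p,d=d); return p,d
def cloud(name,d):
    c=viewer.get_calibration(name); H,W=d.shape; f=H/2/np.tan(np.radians(c['fovy'])/2)
    u,v=np.meshgrid(np.arange(W),np.arange(H))
    X=np.stack([(u-c['cx'])/f*d,-(v-c['cy'])/f*d,-d,np.ones_like(d)],-1)
    return (X@np.linalg.inv(c['view']).T)[...,:3]
E
python3 - <<'E'
from h import *
for n in('top','side'):
    grab(n,n+'0'); c=viewer.get_calibration(n); print({k:(v if k!='view' else v.tolist()) for k,v in c.items()})
print(monitor.get_obs())
E
```

```text
pics
{'fovy': 56.471233918312194, 'cx': 277.93816110346586, 'cy': 209.3039996184984, 'view': [[0.008183237264577816, -0.9999249338322311, -0.00911928333145772, -0.1272176183347442], [0.9986566583236095, 0.007705553788150357, 0.05123966458457265, -0.50173465066556], [-0.0511655490910946, -0.009526339350752706, 0.9986447493702558, -1.1122146378070064], [0.0, 0.0, 0.0, 1.0]]}
{'fovy': 57.87096247471935, 'cx': 275.40332995207723, 'cy': 209.98759926549442, 'view': [[-0.9966887496977845, -0.08048874230089456, 0.011536836164529144, 0.495586793308979], [0.06002154244473751, -0.632564200572088, 0.7721787012066247, -0.16856739574761626], [-0.05485390294611292, 0.770314282950417, 0.6353006806341097, -0.8124340844410682], [0.0, 0.0, 0.0, 1.0]]}
{'clock': 0.1, 'joint_pos': array([-1.34001384e+00,  2.41362443e-01,  3.86024804e-03,  1.33522192e+00,
        3.21223038e-05,  1.57081892e+00]), 'joint_vel': array([-0.0003001 , -0.00372076,  0.00389178,  0.00194575,  0.00056179,
       -0.00059414]), 'tau': array([ 7.60464318e-04, -3.73138654e+01,  2.53009844e+01,  1.08417359e-02,
        5.68685834e-05,  7.66115278e-06]), 'eef_pos': array([ 0.11424781, -0.48618261,  0.2304901 ]), 'tool_rot': array([ 9.93350655e-01,  1.15124049e-01, -9.50345300e-05, -9.59330018e-04]), 'ft_force': array([0.2021459 , 0.4950108 , 0.71408062]), 'ft_torque': array([ 0.01216892,  0.05504336, -0.04075371]), 'grasp_force': 0.0, 'grip_width': 0.0851848391274642}
```

View pics/top0.png

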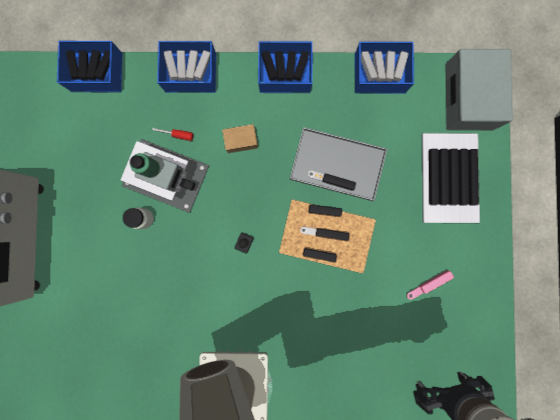

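View pics/side0.png

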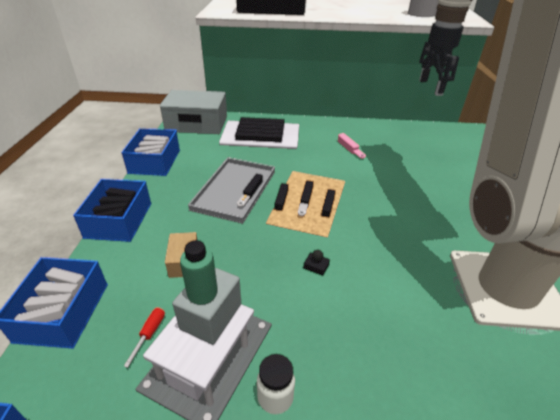

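The top view shows the station at about (165,175), the done grip jutting at (190,185), the tray at (338,163), the pad at (328,236) with the next handle at (326,234), and the carton at (240,138). The side view shows the same things. Next I'll measure by point cloud.

```bash
cat > m.py <<'E'
from h import *
def load(tag,n):
    z=np.load(f'pics/{tag}.npz'); return z['p'].astype(int),z['d'],cloud(n,z['d'])
def rect(P,lab):
    r=cv2.minAreaRect((P[:,:2]*1000).astype(np.float32)); print(lab,len(P),'c',np.round(r[0],1),'size',np.round(r[1],1),'ang',round(r[2],2),'z',np.round(np.percentile(P[:,2],[5,50,95])*1000,1)); return r
def comps(mask,X,lab,mn=30):
    n,L,s,c=cv2.connectedComponentsWithStats(mask.astype(np.uint8))
    for i in range(1,n):
        if s[i,4]>=mn: rect(X[L==i],f'{lab} px{np.round(c[i])}')
E
python3 - <<'E'
from m import *
np.set_printoptions(suppress=True)
for n in('top','side'):
    p,d,X=load(n+'0',n); x,y,z=X[...,0],X[...,1],X[...,2]
    v=p.max(2); sat=v-p.min(2)
    ws=(x>.2)&(x<.75)&(y>-.5)&(y<.5)&(d>0)
    print(n,'table z',np.median(z[ws&(p[...,1]>p[...,0]+25)&(p[...,1]>p[...,2]+10)]))
    comps(ws&(v<60)&(z>.015)&(z<.075),X,'dark')
    comps(ws&(z>.08)&(z<.096)&(y>0)&(v>120),X,'bridge',60)
    comps(ws&(z>.004)&(z<.014)&(y>.1)&(v<130)&(sat<25),X,'base',60)
    comps(ws&(p[...,0]>p[...,2]+50)&(p[...,1]>p[...,2]+20)&(z<.03),X,'pad',100)
    comps(ws&(y<0)&(x>.4)&(sat<20)&(v>70)&(z<.03),X,'tray',100)
    comps(ws&(y<0.1)&(sat<30)&(v>150)&(z<.03)&(z>.008),X,'tongue',6)
    comps(ws&(y>0.15)&(z>.12)&(z<.18),X,'carr',30)
E
```

```text
top table z -0.00022143609332658798
dark px[339. 182.] 271 c [ 582.2 -295.5] size [91.9 23.9] ang 74.21 z [27.8 31.4 35.2]
dark px[187. 184.] 119 c [570.8 134.9] size [43.2 24.2] ang 67.53 z [43.8 56.3 60.7]
dark px[325. 210.] 246 c [ 500.8 -255.9] size [91.  21.9] ang 83.85 z [27.8 30.9 34.1]
dark px[332. 234.] 235 c [ 433.8 -276.6] size [91.5 20.3] ang 81.73 z [27.7 31.2 34.3]
dark px[244. 242.] 214 c [407.2 -26.7] size [36.5 45.7] ang 68.3 z [18.  23.  51.9]
dark px[319. 254.] 239 c [ 375.7 -240.8] size [92.  20.2] ang 79.47 z [26.4 30.5 34. ]
bridge px[150. 170.] 983 c [602.3 214.4] size [153.4 116. ] ang 69.17 z [84.2 87.4 90.7]
base px[177. 183.] 1121 c [599.5 206.5] size [213.2 148.7] ang 68.93 z [ 4.7  7.6 10.9]
pad px[328. 236.] 3822 c [ 427.8 -265.5] size [250.9 159.5] ang 76.83 z [-0.6  3.   6.7]
tray px[338. 163.] 4360 c [ 636.7 -297.8] size [255.2 161.3] ang 75.35 z [ 0.5  4.2 21. ]
tongue px[202. 168.] 6 c [622.1  96.5] size [2.8 8.5] ang 85.74 z [10.7 12.  15.4]
tongue px[314. 175.] 83 c [ 604.1 -227.8] size [46.5 24.2] ang 76.45 z [13.4 17.1 20.8]
tongue px[308. 231.]
[... 894 characters left out ...]
x[230. 190.] 3064 c [ 636.9 -295.1] size [253.4 155.6] ang 75.56 z [ 2.9  5.5 21.8]
tongue px[267. 176.] 10 c [ 548.8 -339.1] size [46.5  2.6] ang 76.77 z [20.5 22.6 24.3]
tongue px[247. 206.] 32 c [ 582.6 -208.1] size [108.2  16.2] ang 68.58 z [21.1 23.1 24.1]
tongue px[242. 201.] 66 c [ 604.  -229.8] size [41.7 20.8] ang 73.9 z [15.9 18.4 20.3]
tongue px[302. 209.] 81 c [ 444.1 -209.3] size [44.4 19.4] ang 82.43 z [15.6 17.6 19.2]
tongue px[204. 207.] 12 c [ 699.5 -185.4] size [ 4.8 30.6] ang 77.87 z [20.7 21.9 23.8]
tongue px[222. 212.] 8 c [ 646.5 -171.5] size [ 3.2 17.5] ang 87.55 z [21.1 22.7 23.5]
carr px[208. 304.] 2267 c [592.6 185.2] size [93.4 70.4] ang 68.14 z [124.3 161.1 171.8]
```

```bash
cat > g.py <<'E'
import sys; from h import *
from scipy.spatial.transform import Rotation as R
A=68.93; u=np.array([np.cos(np.radians(A)),np.sin(np.radians(A)),0]); O=np.array([.580,.1535,0])
n=np.array([-u[1],u[0],0])
def st(x,z,y=0): return O+u*x/1e3+n*y/1e3+[0,0,z/1e3]
def rot(yaw,lean): return R.from_euler('z',yaw,degrees=True)*R.from_euler('x',180,degrees=True)*R.from_euler('y',lean,degrees=True)
def inc(p,r,p0=None,r0=None,lab=''):
    o=monitor.get_obs(); p0=o['eef_pos'] if p0 is None else p0; r0=R.from_quat(o['tool_rot']) if r0 is None else r0
    d=r0.inv().apply(np.array(p)-p0)*100; w=(r0.inv()*r).as_rotvec()
    print(lab,'d cm',np.round(d,2),'w',np.round(w,3),'deg',round(np.degrees(np.linalg.norm(w))))
def where():
    o=monitor.get_obs(); q=o['eef_pos']-O; print('t',o['clock'],'st xyz mm',np.round([q@u*1e3,q@n*1e3,q[2]*1e3],1),'tcp',np.round(o['eef_pos'],4),'eul',np.round((R.from_quat(o['tool_rot'])*R.from_euler('x',-180,degrees=True)).as_euler('zyx',degrees=True),1),'q',np.round(o['joint_pos'],2),'F',np.round(o['ft_force'],1))
E
python3 - <<'E'
from g import *
a=([.40,-.30,.28],rot(90,0)); b=([.50,-.05,.25],rot(165,0)); c=(st(-63,104),rot(A+180,-35)); e=(st(-17,38),rot(A+180,-35))
inc(*a); inc(*b,*a); inc(*c,*b); inc(*e,*c); print(c[0],e[0])
E
```

```text
d cm [ 32.08 -11.6   -4.93] w [-2.00e-03 -1.00e-03 -1.34e+00] deg 77
 d cm [25. 10.  3.] w [ 0.     0.    -1.309] deg 75
 d cm [-1.79 15.46 14.6 ] w [-0.446 -0.496 -1.416] deg 90
 d cm [0.02 0.   8.04] w [0. 0. 0.] deg 0
[0.55735098 0.09471206 0.104     ] [0.57388836 0.13763659 0.038     ]
```

Emit:
{"fn": "arm_command", "kwargs": {
  "increments": [
    {"dx": 32.1, "dy": -11.6, "dz": -4.9, "wz": -1.34, "grip": 5},
    {"dx": 32.1, "dy": -11.6, "dz": -4.9, "wz": -1.34, "grip": 5},
    {"dx": 32.1, "dy": -11.6, "dz": -4.9, "wz": -1.34, "grip": 5},
    {"dx": 32.1, "dy": -11.6, "dz": -4.9, "wz": -1.34, "grip": 5},
    {"dx": 32.1, "dy": -11.6, "dz": -4.9, "wz": -1.34, "grip": 5},
    {"dx": 32.1, "dy": -11.6, "dz": -4.9, "wz": -1.34, "grip": 5},
    {"dx": 32.1, "dy": -11.6, "dz": -4.9, "wz": -1.34, "grip": 5},
    {"dx": 32.1, "dy": -11.6, "dz": -4.9, "wz": -1.34, "grip": 5},
    {"dx": 32.1, "dy": -11.6, "dz": -4.9, "wz": -1.34, "grip": 5},
    {"dx": 32.1, "dy": -11.6, "dz": -4.9, "wz": -1.34, "grip": 5}
  ]
}}

```text
validation failed for argument at $.in...
```

Emit:
{"fn": "arm_command", "kwargs": {
  "increments": [
    {"dx": 25, "dy": 10, "dz": 3, "wz": -1.31, "grip": 5},
    {"dx": 25, "dy": 10, "dz": 3, "wz": -1.31, "grip": 5},
    {"dx": 25, "dy": 10, "dz": 3, "wz": -1.31, "grip": 5},
    {"dx": 25, "dy": 10, "dz": 3, "wz": -1.31, "grip": 5},
    {"dx": 25, "dy": 10, "dz": 3, "wz": -1.31, "grip": 5},
    {"dx": 25, "dy": 10, "dz": 3, "wz": -1.31, "grip": 5},
    {"dx": 25, "dy": 10, "dz": 3, "wz": -1.31, "grip": 5},
    {"dx": 25, "dy": 10, "dz": 3, "wz": -1.31, "grip": 5},
    {"dx": 25, "dy": 10, "dz": 3, "wz": -1.31, "grip": 5},
    {"dx": 25, "dy": 10, "dz": 3, "wz": -1.31, "grip": 5}
  ]
}}

```text
validation failed for argument at $.in...
```

```bash
python3 - <<'E'
from g import *
where(); r=rot(A+180,-35)
inc(st(-110,170),r); inc(st(-63,104),r,st(-110,170),r)
E
```

```text
t 0.1 st xyz mm [-764.4  204.6  230.5] tcp [ 0.1142 -0.4862  0.2305] eul [13.2  0.   0.1] q [-1.34  0.24  0.    1.34  0.    1.57] F [0.2 0.5 0.7]
 d cm [ 53.77 -42.52   6.13] w [ 0.657 -0.346  2.089] deg 127
 d cm [-0.06  0.    8.1 ] w [0. 0. 0.] deg 0
```

Emit:
{"fn": "arm_command", "kwargs": {
  "increments": [
    {"dx": 5, "dy": -2, "dz": -1, "wx": 0, "wy": 0, "wz": -0.15, "grip": 5}
  ]
}}

```text
clock: 0.2
eef_pos: [0.1518, -0.4598, 0.2386]
tool_rot: [0.982, 0.187, -0.001, -0.001]
ft_force: [1.4, -0.5, 0.7]
grip_width: 0.0733
grasp_force: 0.0
```

Emit:
{"fn": "arm_command", "kwargs": {
  "increments": [
    {"dx": 26, "dy": -9.5, "dz": -4, "wx": 0, "wy": 0, "wz": -1.19, "grip": 5},
    {"dx": 26, "dy": -9.5, "dz": -4, "wx": 0, "wy": 0, "wz": -1.19, "grip": 5},
    {"dx": 26, "dy": -9.5, "dz": -4, "wx": 0, "wy": 0, "wz": -1.19, "grip": 5},
    {"dx": 26, "dy": -9.5, "dz": -4, "wx": 0, "wy": 0, "wz": -1.19, "grip": 5},
    {"dx": 26, "dy": -9.5, "dz": -4, "wx": 0, "wy": 0, "wz": -1.19, "grip": 5},
    {"dx": 26, "dy": -9.5, "dz": -4, "wx": 0, "wy": 0, "wz": -1.19, "grip": 5},
    {"dx": 26, "dy": -9.5, "dz": -4, "wx": 0, "wy": 0, "wz": -1.19, "grip": 5},
    {"dx": 26, "dy": -9.5, "dz": -4, "wx": 0, "wy": 0, "wz": -1.19, "grip": 5}
  ]
}}

```text
clock: 1.0
eef_pos: [0.3615, -0.2725, 0.2801]
tool_rot: [0.704, 0.71, -0.0, -0.0]
ft_force: [-0.8, 0.6, 0.2]
grip_width: 0.0499
grasp_force: 0.0
```

```bash
python3 - <<'E'
from g import *
where(); b=([.50,-.05,.25],rot(165,0)); inc(*b)
E
```

```text
t 1.0 st xyz mm [-476.1   50.8  280.1] tcp [ 0.3615 -0.2725  0.2801] eul [90.5  0.   0. ] q [-0.65  0.13 -0.    1.44 -0.    0.92] F [-0.8  0.6  0.2]
 d cm [22.13 14.06  3.01] w [-0.0e+00 -1.0e-03 -1.3e+00] deg 74
```

Emit:
{"fn": "arm_command", "kwargs": {
  "increments": [
    {"dx": 22, "dy": 14, "dz": 3, "wx": 0, "wy": 0, "wz": -1.3, "grip": 5},
    {"dx": 22, "dy": 14, "dz": 3, "wx": 0, "wy": 0, "wz": -1.3, "grip": 5},
    {"dx": 22, "dy": 14, "dz": 3, "wx": 0, "wy": 0, "wz": -1.3, "grip": 5},
    {"dx": 22, "dy": 14, "dz": 3, "wx": 0, "wy": 0, "wz": -1.3, "grip": 5},
    {"dx": 22, "dy": 14, "dz": 3, "wx": 0, "wy": 0, "wz": -1.3, "grip": 5},
    {"dx": 22, "dy": 14, "dz": 3, "wx": 0, "wy": 0, "wz": -1.3, "grip": 5},
    {"dx": 22, "dy": 14, "dz": 3, "wx": 0, "wy": 0, "wz": -1.3, "grip": 5},
    {"dx": 22, "dy": 14, "dz": 3, "wx": 0, "wy": 0, "wz": -1.3, "grip": 5},
    {"dx": 22, "dy": 14, "dz": 3, "wx": 0, "wy": 0, "wz": -1.3, "grip": 5}
  ]
}}

```text
clock: 1.9
eef_pos: [0.5004, -0.0532, 0.2497]
tool_rot: [0.132, 0.991, -0.0, -0.001]
ft_force: [0.1, 0.3, -0.7]
grip_width: 0.0498
grasp_force: 0.0
```

```bash
python3 - <<'E'
from g import *
where(); r=rot(A+180,-35)
inc(st(-110,170),r)
E
```

```text
t 1.9 st xyz mm [-2.215e+02 -1.000e-01  2.497e+02] tcp [ 0.5004 -0.0532  0.2497] eul [1.648e+02 1.000e-01 0.000e+00] q [-0.11  0.24  0.05  1.38 -0.    0.16] F [ 0.1  0.3 -0.7]
 d cm [-1.15 11.09  7.97] w [-0.446 -0.497 -1.419] deg 90
```

Emit:
{"fn": "arm_command", "kwargs": {
  "increments": [
    {"dx": -1.1, "dy": 11.1, "dz": 8, "wx": -0.446, "wy": -0.497, "wz": -1.419, "grip": 5},
    {"dx": -1.1, "dy": 11.1, "dz": 8, "wx": -0.446, "wy": -0.497, "wz": -1.419, "grip": 5},
    {"dx": -1.1, "dy": 11.1, "dz": 8, "wx": -0.446, "wy": -0.497, "wz": -1.419, "grip": 5},
    {"dx": -1.1, "dy": 11.1, "dz": 8, "wx": -0.446, "wy": -0.497, "wz": -1.419, "grip": 5},
    {"dx": -1.1, "dy": 11.1, "dz": 8, "wx": -0.446, "wy": -0.497, "wz": -1.419, "grip": 5},
    {"dx": -1.1, "dy": 11.1, "dz": 8, "wx": -0.446, "wy": -0.497, "wz": -1.419, "grip": 5},
    {"dx": -1.1, "dy": 11.1, "dz": 8, "wx": -0.446, "wy": -0.497, "wz": -1.419, "grip": 5},
    {"dx": -1.1, "dy": 11.1, "dz": 8, "wx": -0.446, "wy": -0.497, "wz": -1.419, "grip": 5},
    {"dx": -1.1, "dy": 11.1, "dz": 8, "wx": -0.446, "wy": -0.497, "wz": -1.419, "grip": 5},
    {"dx": -1.1, "dy": 11.1, "dz": 8, "wx": -0.446, "wy": -0.497, "wz": -1.419, "grip": 5}
  ]
}}

```text
clock: 2.9
eef_pos: [0.5403, 0.0503, 0.1702]
tool_rot: [-0.514, 0.807, 0.163, 0.241]
ft_force: [-0.3, 0.1, -0.2]
grip_width: 0.05
grasp_force: 0.0
```

```bash
python3 - <<'E'
from g import *
where(); r=rot(A+180,-35)
inc(st(-63,104),r)
E
```

```text
t 2.9 st xyz mm [-110.6   -0.   170.2] tcp [0.5403 0.0503 0.1702] eul [-111.3  -12.7   31.6] q [-0.22  0.27 -0.27  0.91  0.58 -1.32] F [-0.3  0.1 -0.2]
 d cm [-0.26  0.2   8.15] w [-0.022 -0.02  -0.061] deg 4
```

Emit:
{"fn": "arm_command", "kwargs": {
  "increments": [
    {"dx": -0.1, "dy": 0.1, "dz": 4, "wx": -0.022, "wy": -0.02, "wz": -0.061, "grip": 5},
    {"dx": -0.26, "dy": 0.2, "dz": 8.15, "wx": -0.022, "wy": -0.02, "wz": -0.061, "grip": 5},
    {"dx": -0.26, "dy": 0.2, "dz": 8.15, "wx": -0.022, "wy": -0.02, "wz": -0.061, "grip": 5}
  ]
}}

```text
clock: 3.2
eef_pos: [0.5547, 0.0964, 0.0989]
tool_rot: [-0.538, 0.789, 0.173, 0.244]
ft_force: [-0.6, 0.1, -1.0]
grip_width: 0.05
grasp_force: 0.0
```

```bash
python3 - <<'E'
from g import *
where(); r=rot(A+180,-35)
inc(st(-17,38),r)
p,d=grab('side','side1'); cv2.imwrite('pics/side1c.png',cv2.resize(p[230:420,100:340,::-1],None,fx=3,fy=3))
E
```

```text
t 3.2 st xyz mm [-62.4   3.1  98.9] tcp [0.5547 0.0964 0.0989] eul [-108.   -11.5   33. ] q [-0.13  0.38 -0.34  0.7   0.59 -1.28] F [-0.6  0.1 -1. ]
 d cm [-0.26 -0.36  7.59] w [ 0.007 -0.004 -0.008] deg 1
```

View pics/side1c.png

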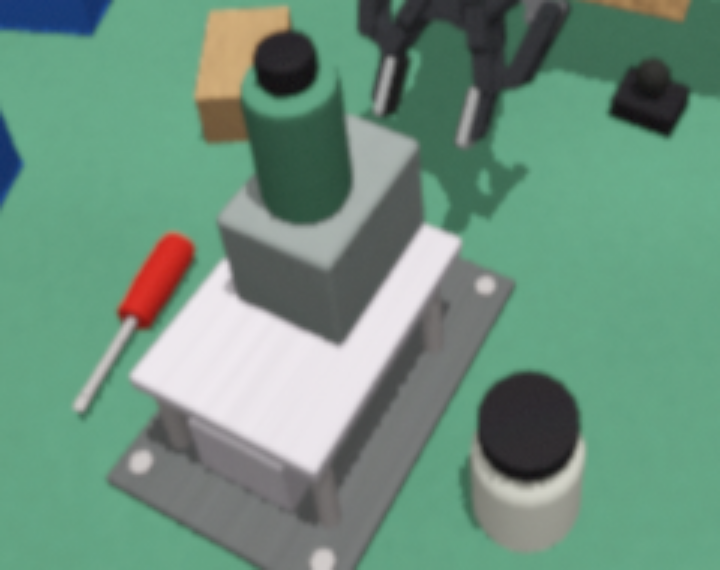

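The picture shows the open fingers at (390,90) and (470,110) in the crop, either side of the lane in front of the station and clear of the carriage.

Emit:
{"fn": "arm_command", "kwargs": {
  "increments": [
    {"dx": -0.2, "dy": -0.3, "dz": 2, "wx": 0.007, "wy": -0.004, "wz": -0.008, "grip": 5},
    {"dx": -0.25, "dy": -0.35, "dz": 4, "wx": 0.007, "wy": -0.004, "wz": -0.008, "grip": 5},
    {"dx": -0.25, "dy": -0.35, "dz": 6, "wx": 0.007, "wy": -0.004, "wz": -0.008, "grip": 5},
    {"dx": -0.25, "dy": -0.35, "dz": 7, "wx": 0.007, "wy": -0.004, "wz": -0.008, "grip": 5},
    {"dx": -0.25, "dy": -0.35, "dz": 7, "wx": 0.007, "wy": -0.004, "wz": -0.008, "grip": 5}
  ]
}}

```text
clock: 3.75
eef_pos: [0.5763, 0.1328, 0.0478]
tool_rot: [-0.54, 0.786, 0.167, 0.251]
ft_force: [-0.4, -0.2, -0.2]
grip_width: 0.05
grasp_force: 0.0
```

```bash
python3 - <<'E'
from g import *
where(); r=rot(A+180,-35)
inc(st(-17,38),r)
E
```

```text
t 3.75 st xyz mm [-20.7  -4.   47.8] tcp [0.5763 0.1328 0.0478] eul [-107.3  -12.4   33.1] q [-0.06  0.47 -0.37  0.51  0.58 -1.2 ] F [-0.4 -0.2 -0.2]
 d cm [0.27 0.41 1.01] w [-0.008  0.002  0.003] deg 1
```

Emit:
{"fn": "arm_command", "kwargs": {
  "increments": [
    {"dx": 0.2, "dy": 0.4, "dz": 0.5, "wx": 0, "wy": 0, "wz": 0, "grip": 5},
    {"dx": 0.2, "dy": 0.4, "dz": 0.9, "wx": 0, "wy": 0, "wz": 0, "grip": 5},
    {"dx": 0.2, "dy": 0.4, "dz": 0.9, "wx": 0, "wy": 0, "wz": 0, "grip": 5},
    {"dx": 0.2, "dy": 0.4, "dz": 0.9, "wx": 0, "wy": 0, "wz": 0, "grip": 5}
  ]
}}

```text
clock: 4.15
eef_pos: [0.5745, 0.1371, 0.04]
tool_rot: [-0.54, 0.786, 0.167, 0.252]
ft_force: [0.6, -0.2, 0.1]
grip_width: 0.0502
grasp_force: 0.0
```

```bash
python3 - <<'E'
from g import *
where(); r=rot(A+180,-35)
inc(st(-17,38),r)
E
```

```text
t 4.15 st xyz mm [-17.3  -0.8  40. ] tcp [0.5745 0.1371 0.04  ] eul [-107.3  -12.5   33.1] q [-0.05  0.48 -0.39  0.48  0.57 -1.18] F [ 0.6 -0.2  0.1]
 d cm [0.09 0.08 0.18] w [-0.01   0.003  0.003] deg 1
```

Good. Close while making a small correction.

Emit:
{"fn": "arm_command", "kwargs": {
  "increments": [
    {"dx": 0.1, "dy": 0.1, "dz": 0.1, "wx": -0.01, "wy": 0, "wz": 0, "grip": 5},
    {"dx": 0.1, "dy": 0.1, "dz": 0.1, "wx": -0.01, "wy": 0, "wz": 0, "grip": 2},
    {"dx": 0.1, "dy": 0.1, "dz": 0.1, "wx": -0.01, "wy": 0, "wz": 0, "grip": 0},
    {"dx": 0.1, "dy": 0.1, "dz": 0.1, "wx": -0.01, "wy": 0, "wz": 0, "grip": 0},
    {"dx": 0.1, "dy": 0.1, "dz": 0.1, "wx": -0.01, "wy": 0, "wz": 0, "grip": 0},
    {"dx": 0.1, "dy": 0.1, "dz": 0.1, "wx": -0.01, "wy": 0, "wz": 0, "grip": 0}
  ]
}}

```text
clock: 4.75
eef_pos: [0.5736, 0.1374, 0.0385]
tool_rot: [-0.541, 0.785, 0.171, 0.249]
ft_force: [-0.4, -1.0, 1.5]
grip_width: 0.0228
grasp_force: 60.8
```

```bash
python3 - <<'E'
from g import *
where(); print(monitor.get_obs()['grip_width'])
o=monitor.get_obs(); r=R.from_quat(o['tool_rot']); p=o['eef_pos']
for x,z in((-40,1),(-80,1),(-120,1),(-165,1),(-165,100)): inc(p+u*x/1e3+[0,0,z/1e3],r)
E
```

```text
t 4.75 st xyz mm [-17.4   0.2  38.5] tcp [0.5736 0.1374 0.0385] eul [-107.3  -11.9   33.3] q [-0.05  0.48 -0.38  0.49  0.58 -1.19] F [-0.4 -1.   1.5]
0.022813663805527636
 d cm [ 3.21  0.01 -2.38] w [0. 0. 0.] deg 0
 d cm [ 6.48  0.02 -4.69] w [0. 0. 0.] deg 0
 d cm [ 9.75  0.04 -6.99] w [0. 0. 0.] deg 0
 d cm [13.43  0.05 -9.58] w [0. 0. 0.] deg 0
 d cm [  7.73   0.03 -17.68] w [0. 0. 0.] deg 0
```

Emit:
{"fn": "arm_command", "kwargs": {
  "increments": [
    {"dx": 1.6, "dy": 0, "dz": -1.2, "wx": 0, "wy": 0, "wz": 0, "grip": 0},
    {"dx": 3.2, "dy": 0, "dz": -2.4, "wx": 0, "wy": 0, "wz": 0, "grip": 0},
    {"dx": 4.8, "dy": 0, "dz": -3.5, "wx": 0, "wy": 0, "wz": 0, "grip": 0},
    {"dx": 6.5, "dy": 0, "dz": -4.7, "wx": 0, "wy": 0, "wz": 0, "grip": 0},
    {"dx": 8.1, "dy": 0, "dz": -5.8, "wx": 0, "wy": 0, "wz": 0, "grip": 0},
    {"dx": 9.7, "dy": 0, "dz": -7, "wx": 0, "wy": 0, "wz": 0, "grip": 0},
    {"dx": 11.5, "dy": 0, "dz": -8.3, "wx": 0, "wy": 0, "wz": 0, "grip": 0},
    {"dx": 13.4, "dy": 0, "dz": -9.6, "wx": 0, "wy": 0, "wz": 0, "grip": 0},
    {"dx": 13.4, "dy": 0, "dz": -9.6, "wx": 0, "wy": 0, "wz": 0, "grip": 0},
    {"dx": 13.4, "dy": 0, "dz": -9.6, "wx": 0, "wy": 0, "wz": 0, "grip": 0}
  ]
}}

```text
clock: 5.75
eef_pos: [0.5144, -0.0168, 0.0393]
tool_rot: [-0.54, 0.785, 0.171, 0.249]
ft_force: [-1.1, 0.5, -1.6]
grip_width: 0.0227
grasp_force: 60.5
```

```bash
python3 - <<'E'
from g import *
where(); print(monitor.get_obs()['grip_width'])
r1=rot(A+180-85,-35); 
p1=np.array([.50,-.02,.17]); inc(p1,r1)
T=75.45; tx=np.array([np.cos(np.radians(T)),np.sin(np.radians(T)),0]); ty=np.array([-tx[1],tx[0],0]); C=np.array([.6368,-.2965,0])
q=C+tx*.047-ty*.008; print(q, np.hypot(*q[:2]))
r2=rot(T,-35); inc(q+[0,0,.13],r2,p1,r1)
p,d=grab('side','side2'); cv2.imwrite('pics/side2c.png',cv2.resize(p[150:350,180:420,::-1],None,fx=3,fy=3))
E
```

```text
t 5.75 st xyz mm [-182.5   -0.    39.3] tcp [ 0.5144 -0.0168  0.0393] eul [-107.4  -11.9   33.3] q [-0.38  0.47 -0.38  0.72  0.61 -1.59] F [-1.1  0.5 -1.6]
0.022699721942206652
 d cm [ -6.86   1.23 -11.16] w [0.853 0.002 1.216] deg 85
[ 0.65635099 -0.25301715  0.        ] 0.7034303834308282
 d cm [-15.3  -18.06  15.59] w [ 0.886 -0.     1.265] deg 88
```

View pics/side2c.png

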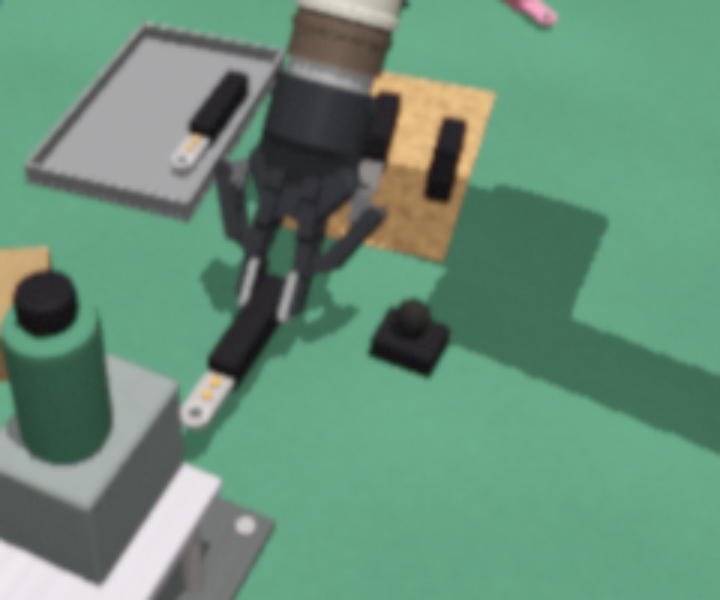

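The handle, with its two brass screws, is held level at about (245,350) in the crop and is clear of the station. Lift and rotate.

Emit:
{"fn": "arm_command", "kwargs": {
  "increments": [
    {"dx": -2.5, "dy": 0.3, "dz": -4, "wx": 0, "wy": 0, "wz": 0, "grip": 0},
    {"dx": -5, "dy": 0.8, "dz": -8, "wx": 0, "wy": 0, "wz": 0, "grip": 0},
    {"dx": -6.9, "dy": 1.2, "dz": -11.2, "wx": 0.08, "wy": 0, "wz": 0.118, "grip": 0},
    {"dx": -6.9, "dy": 1.2, "dz": -11.2, "wx": 0.165, "wy": 0, "wz": 0.236, "grip": 0},
    {"dx": -6.9, "dy": 1.2, "dz": -11.2, "wx": 0.247, "wy": 0, "wz": 0.354, "grip": 0},
    {"dx": -6.9, "dy": 1.2, "dz": -11.2, "wx": 0.33, "wy": 0, "wz": 0.472, "grip": 0},
    {"dx": -6.9, "dy": 1.2, "dz": -11.2, "wx": 0.412, "wy": 0, "wz": 0.59, "grip": 0},
    {"dx": -6.9, "dy": 1.2, "dz": -11.2, "wx": 0.495, "wy": 0, "wz": 0.708, "grip": 0},
    {"dx": -6.9, "dy": 1.2, "dz": -11.2, "wx": 0.577, "wy": 0, "wz": 0.826, "grip": 0},
    {"dx": -6.9, "dy": 1.2, "dz": -11.2, "wx": 0.66, "wy": 0, "wz": 0.944, "grip": 0}
  ]
}}

```text
clock: 6.8
eef_pos: [0.499, -0.0186, 0.1705]
tool_rot: [-0.023, 0.953, 0.009, 0.301]
ft_force: [0.0, 0.5, -1.3]
grip_width: 0.0232
grasp_force: 60.5
```

```bash
cat >> g.py <<'E'
T=75.45; tx=np.array([np.cos(np.radians(T)),np.sin(np.radians(T)),0]); ty=np.array([-tx[1],tx[0],0]); C=np.array([.6368,-.2965,0])
E
python3 - <<'E'
from g import *
where()
p1=np.array([.53,-.15,.17]); r1=rot(120,-35); inc(p1,r1)
E
```

```text
t 6.8 st xyz mm [-189.7   13.7  170.5] tcp [ 0.499  -0.0186  0.1705] eul [-176.5  -35.     2.2] q [-0.09 -0.1  -0.75  0.32  0.08 -0.11] F [ 0.   0.5 -1.3]
 d cm [ -1.99 -13.28   1.4 ] w [ 0.633 -0.     0.896] deg 63
```

Emit:
{"fn": "arm_command", "kwargs": {
  "increments": [
    {"dx": -0.2, "dy": -1.7, "dz": 0.2, "wx": 0.08, "wy": 0, "wz": 0.112, "grip": 0},
    {"dx": -0.5, "dy": -3.3, "dz": 0.35, "wx": 0.158, "wy": 0, "wz": 0.224, "grip": 0},
    {"dx": -0.75, "dy": -5, "dz": 0.5, "wx": 0.237, "wy": 0, "wz": 0.336, "grip": 0},
    {"dx": -1, "dy": -6.6, "dz": 0.7, "wx": 0.316, "wy": 0, "wz": 0.448, "grip": 0},
    {"dx": -1.2, "dy": -8.3, "dz": 0.9, "wx": 0.395, "wy": 0, "wz": 0.56, "grip": 0},
    {"dx": -1.5, "dy": -10, "dz": 1, "wx": 0.475, "wy": 0, "wz": 0.672, "grip": 0},
    {"dx": -1.75, "dy": -11.6, "dz": 1.2, "wx": 0.554, "wy": 0, "wz": 0.784, "grip": 0},
    {"dx": -2, "dy": -13.3, "dz": 1.4, "wx": 0.633, "wy": 0, "wz": 0.896, "grip": 0},
    {"dx": -2, "dy": -13.3, "dz": 1.4, "wx": 0.633, "wy": 0, "wz": 0.896, "grip": 0}
  ]
}}

```text
clock: 7.7
eef_pos: [0.5341, -0.15, 0.1703]
tool_rot: [0.474, 0.827, -0.15, 0.261]
ft_force: [0.2, 0.3, -1.6]
grip_width: 0.0229
grasp_force: 60.4
```

```bash
python3 - <<'E'
from g import *
where()
r2=rot(T,-35); q=C+tx*.047-ty*.008; inc(q+[0,0,.12],r2)
E
```

```text
t 7.7 st xyz mm [-299.7  -66.3  170.3] tcp [ 0.5341 -0.15    0.1703] eul [115.6 -16.8 -31.1] q [ 0.    0.17 -0.42  0.64 -0.52  0.95] F [ 0.2  0.3 -1.6]
 d cm [-9.46  5.35 12.76] w [0.449 0.    0.642] deg 45
```

Emit:
{"fn": "arm_command", "kwargs": {
  "increments": [
    {"dx": -1.6, "dy": 0.9, "dz": 2.1, "wx": 0.075, "wy": 0, "wz": 0.107, "grip": 0},
    {"dx": -3.2, "dy": 1.8, "dz": 4.2, "wx": 0.15, "wy": 0, "wz": 0.214, "grip": 0},
    {"dx": -4.7, "dy": 2.7, "dz": 6.4, "wx": 0.225, "wy": 0, "wz": 0.321, "grip": 0},
    {"dx": -6.3, "dy": 3.6, "dz": 8.5, "wx": 0.3, "wy": 0, "wz": 0.428, "grip": 0},
    {"dx": -7.9, "dy": 4.5, "dz": 10.6, "wx": 0.375, "wy": 0, "wz": 0.535, "grip": 0},
    {"dx": -9.5, "dy": 5.35, "dz": 12.8, "wx": 0.449, "wy": 0, "wz": 0.642, "grip": 0},
    {"dx": -9.5, "dy": 5.35, "dz": 12.8, "wx": 0.449, "wy": 0, "wz": 0.642, "grip": 0},
    {"dx": -9.5, "dy": 5.35, "dz": 12.8, "wx": 0.449, "wy": 0, "wz": 0.642, "grip": 0}
  ]
}}

```text
clock: 8.5
eef_pos: [0.6539, -0.254, 0.1164]
tool_rot: [0.754, 0.585, -0.239, 0.182]
ft_force: [-0.3, -0.3, -1.4]
grip_width: 0.0231
grasp_force: 60.4
```

```bash
python3 - <<'E'
from g import *
where()
r2=rot(T,-35); q=C+tx*.047-ty*.008; inc(q+[0,0,.035],r2); inc(q+[0,0,.013],r2)
p,d=grab('top','top1'); cv2.imwrite('pics/top1c.png',cv2.resize(p[100:250,240:440,::-1],None,fx=4,fy=4)) 
from m import *
p,d,X=load('top1','top'); x,y,z=X[...,0],X[...,1],X[...,2]
comps((p.min(2)>140)&(y<-.1)&(y>-.5)&(x>.5)&(z>.04)&(z<.2)&(d>0),X,'tongue',5)
E
```

```text
t 8.5 st xyz mm [-353.7 -215.4  116.4] tcp [ 0.6539 -0.254   0.1164] eul [ 78.2   8.5 -34.1] q [-0.12  0.77  0.42  1.31 -0.6   1.73] F [-0.3 -0.3 -1.4]
 d cm [4.8  0.26 6.58] w [-0.004  0.     0.004] deg 0
 d cm [6.06 0.27 8.38] w [-0.004  0.     0.004] deg 0
tongue px[369.  64.] 139 c [ 910.6 -376.1] size [78.9 17.6] ang 16.05 z [53.1 58.5 65.5]
tongue px[380.  64.] 149 c [ 909.5 -405.9] size [79.1 18.7] ang 5.23 z [52.5 59.5 66.1]
tongue px[390.  64.] 152 c [ 909.4 -435.3] size [17.3 80.4] ang 84.14 z [52.8 59.6 66. ]
tongue px[401.  65.] 158 c [ 909.8 -464.8] size [17.9 80.5] ang 72.86 z [53.  60.  65.7]
tongue px[363. 159.] 76 c [ 629.8 -344.4] size [39.6 18.3] ang 75.46 z [118.2 121.2 123.8]
```

View pics/top1c.png

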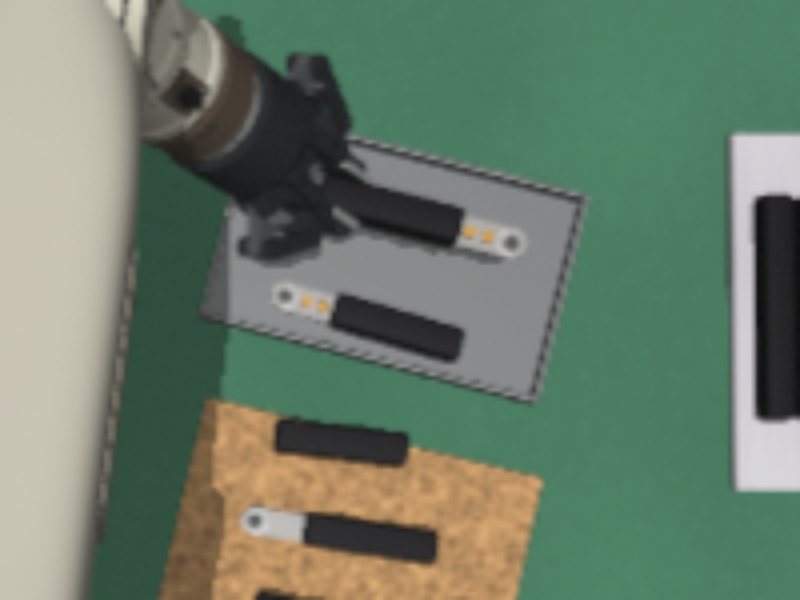

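The held handle is over the tray at crop (430,210), level and parallel to the old one. Lower it.

Emit:
{"fn": "arm_command", "kwargs": {
  "increments": [
    {"dx": 1.6, "dy": 0.1, "dz": 2.2, "wx": 0, "wy": 0, "wz": 0, "grip": 0},
    {"dx": 3.2, "dy": 0.2, "dz": 4.4, "wx": 0, "wy": 0, "wz": 0, "grip": 0},
    {"dx": 4.8, "dy": 0.25, "dz": 6.6, "wx": 0, "wy": 0, "wz": 0, "grip": 0},
    {"dx": 5.4, "dy": 0.27, "dz": 7.5, "wx": 0, "wy": 0, "wz": 0, "grip": 0},
    {"dx": 5.7, "dy": 0.27, "dz": 7.9, "wx": 0, "wy": 0, "wz": 0, "grip": 0},
    {"dx": 5.9, "dy": 0.27, "dz": 8.15, "wx": 0, "wy": 0, "wz": 0, "grip": 0},
    {"dx": 5.9, "dy": 0.27, "dz": 8.15, "wx": 0, "wy": 0, "wz": 0, "grip": 0},
    {"dx": 5.9, "dy": 0.27, "dz": 8.15, "wx": 0, "wy": 0, "wz": 0, "grip": 0}
  ]
}}

```text
clock: 9.35
eef_pos: [0.6583, -0.2543, 0.0215]
tool_rot: [0.755, 0.583, -0.238, 0.185]
ft_force: [-0.2, -0.1, -1.7]
grip_width: 0.023
grasp_force: 60.5
```

```bash
python3 - <<'E'
from g import *
where()
r2=rot(T,-35); o=monitor.get_obs()['eef_pos']; inc([o[0],o[1],.0125],r2)
E
```

```text
t 9.35 st xyz mm [-352.4 -219.6   21.5] tcp [ 0.6583 -0.2543  0.0215] eul [ 77.9   8.2 -34.2] q [-0.12  0.86  0.33  1.13 -0.61  1.73] F [-0.2 -0.1 -1.7]
 d cm [ 0.51 -0.    0.73] w [ 0.002  0.001 -0.003] deg 0
```

Emit:
{"fn": "arm_command", "kwargs": {
  "increments": [
    {"dx": 0.3, "dy": 0, "dz": 0.4, "wx": 0, "wy": 0, "wz": 0, "grip": 0},
    {"dx": 0.5, "dy": 0, "dz": 0.7, "wx": 0, "wy": 0, "wz": 0, "grip": 0},
    {"dx": 0.5, "dy": 0, "dz": 0.7, "wx": 0, "wy": 0, "wz": 0, "grip": 0},
    {"dx": 0.5, "dy": 0, "dz": 0.7, "wx": 0, "wy": 0, "wz": 0, "grip": 0}
  ]
}}

```text
clock: 9.75
eef_pos: [0.6581, -0.2543, 0.0125]
tool_rot: [0.754, 0.583, -0.238, 0.185]
ft_force: [-0.5, 2.2, 5.2]
grip_width: 0.0226
grasp_force: 61.2
```

```bash
python3 - <<'E'
from g import *
where()
E
```

```text
t 9.75 st xyz mm [-352.4 -219.5   12.5] tcp [ 0.6581 -0.2543  0.0125] eul [ 77.9   8.2 -34.3] q [-0.12  0.87  0.33  1.12 -0.61  1.73] F [-0.5  2.2  5.2]
```

Floor contact (+5 N). Open, hold, then retreat along −z of the tool.

Emit:
{"fn": "arm_command", "kwargs": {
  "increments": [
    {"dx": 0, "dy": 0, "dz": 0, "wx": 0, "wy": 0, "wz": 0, "grip": 4.2},
    {"dx": 0, "dy": 0, "dz": 0, "wx": 0, "wy": 0, "wz": 0, "grip": 4.2},
    {"dx": 0, "dy": 0, "dz": 0, "wx": 0, "wy": 0, "wz": 0, "grip": 4.2},
    {"dx": 0, "dy": 0, "dz": 0, "wx": 0, "wy": 0, "wz": 0, "grip": 4.2},
    {"dx": 0, "dy": 0, "dz": -2, "wx": 0, "wy": 0, "wz": 0, "grip": 4.2},
    {"dx": 0, "dy": 0, "dz": -5, "wx": 0, "wy": 0, "wz": 0, "grip": 4.2},
    {"dx": 0, "dy": 0, "dz": -9, "wx": 0, "wy": 0, "wz": 0, "grip": 4.2},
    {"dx": 0, "dy": 0, "dz": -13, "wx": 0, "wy": 0, "wz": 0, "grip": 4.2},
    {"dx": 0, "dy": 0, "dz": -15, "wx": 0, "wy": 0, "wz": 0, "grip": 4.2}
  ]
}}

```text
clock: 10.65
eef_pos: [0.681, -0.169, 0.1374]
tool_rot: [0.755, 0.583, -0.236, 0.186]
ft_force: [0.1, -0.3, 0.4]
grip_width: 0.0418
grasp_force: 0.0
```

```bash
python3 - <<'E'
from g import *
where()
from m import *
grab('top','top2'); p,d,X=load('top2','top'); x,y,z=X[...,0],X[...,1],X[...,2]
w=(y<-.1)&(y>-.5)&(x>.3)&(x<.75)&(d>0)
comps(w&(p.max(2)<60)&(z<.04)&(z>.02),X,'dark',60)
comps(w&(p.min(2)>140)&(z>.01)&(z<.03),X,'tongue',20)
Hd=81.6; h=np.array([.1461,.9893,0]); P=np.array([.4368,-.2535,0])-.047*h
p1=np.array([.46,-.30,.20]); r1=rot(Hd,35); inc(p1,r1); print(P)
E
```

```text
t 10.65 st xyz mm [-264.6 -210.2  137.4] tcp [ 0.681  -0.169   0.1374] eul [ 77.9   8.  -34.2] q [-0.    0.82  0.56  1.48 -0.59  1.88] F [ 0.1 -0.3  0.4]
dark px[332. 158.] 281 c [ 650.1 -275.7] size [91.3 24.5] ang 76.04 z [26.9 31.3 34.6]
dark px[339. 182.] 275 c [ 582.5 -295.2] size [90.8 24.4] ang 73.66 z [27.3 31.2 34.7]
dark px[325. 210.] 252 c [ 500.6 -256.1] size [91.9 22.2] ang 83.16 z [26.9 30.6 34.1]
dark px[332. 234.] 236 c [ 433.6 -276.5] size [91.1 20.8] ang 81.81 z [26.9 30.7 34.6]
dark px[319. 254.] 245 c [ 375.7 -240.8] size [91.7 20.7] ang 79.58 z [27.5 30.9 34.1]
tongue px[355. 164.] 70 c [ 633.6 -344.7] size [41.4 18.9] ang 77.82 z [13.6 17.5 20.7]
tongue px[315. 175.] 82 c [ 602.3 -228. ] size [45.3 19.3] ang 76.64 z [14.9 17.8 21.4]
tongue px[308. 231.] 94 c [ 442.2 -208. ] size [42.9 19.3] ang 82.32 z [13.7 16.4 20.3]
 d cm [-18.6  -18.18   5.44] w [ 0.009  1.22  -0.112] deg 70
[ 0.4299333 -0.2999971  0.       ]
```

Emit:
{"fn": "arm_command", "kwargs": {
  "increments": [
    {"dx": -2, "dy": -2, "dz": -3, "wx": 0, "wy": 0.13, "wz": -0.01, "grip": 5},
    {"dx": -5, "dy": -4.5, "dz": -1, "wx": 0, "wy": 0.27, "wz": -0.02, "grip": 5},
    {"dx": -8, "dy": -7.5, "dz": 1, "wx": 0, "wy": 0.4, "wz": -0.04, "grip": 5},
    {"dx": -11, "dy": -10.5, "dz": 3, "wx": 0, "wy": 0.54, "wz": -0.05, "grip": 5},
    {"dx": -14, "dy": -13.5, "dz": 4, "wx": 0, "wy": 0.68, "wz": -0.06, "grip": 5},
    {"dx": -17, "dy": -16.5, "dz": 5, "wx": 0.009, "wy": 0.82, "wz": -0.08, "grip": 5},
    {"dx": -18.6, "dy": -18.2, "dz": 5.4, "wx": 0.009, "wy": 0.96, "wz": -0.09, "grip": 5},
    {"dx": -18.6, "dy": -18.2, "dz": 5.4, "wx": 0.009, "wy": 1.1, "wz": -0.1, "grip": 5},
    {"dx": -18.6, "dy": -18.2, "dz": 5.4, "wx": 0.009, "wy": 1.22, "wz": -0.112, "grip": 5},
    {"dx": -18.6, "dy": -18.2, "dz": 5.4, "wx": 0.009, "wy": 1.22, "wz": -0.112, "grip": 5}
  ]
}}

```text
clock: 11.7
eef_pos: [0.4541, -0.3047, 0.1913]
tool_rot: [0.726, 0.618, 0.225, -0.202]
ft_force: [0.5, 0.2, -1.2]
grip_width: 0.0502
grasp_force: 0.0
```

```bash
cat >> g.py <<'E'
Hd=81.7; h=np.array([np.cos(np.radians(Hd)),np.sin(np.radians(Hd)),0]); P=np.array([.4368,-.2535,0])-.047*h; rp=rot(Hd,35)
E
python3 - <<'E'
from g import *
where()
inc(P-.035*h+[0,0,.061],rp);inc(P+[0,0,.012],rp)
E
```

```text
t 11.7 st xyz mm [-472.8  -47.3  191.3] tcp [ 0.4541 -0.3047  0.1913] eul [82.2 -4.4 35. ] q [-0.84  0.67  0.4   1.73  0.46  0.79] F [ 0.5  0.2 -1.2]
 d cm [-10.32  -2.2    8.71] w [-0.007 -0.004 -0.018] deg 1
 d cm [-10.29  -2.16  14.73] w [-0.007 -0.004 -0.018] deg 1
```

Emit:
{"fn": "arm_command", "kwargs": {
  "increments": [
    {"dx": -3.5, "dy": -0.7, "dz": 3, "wx": -0.007, "wy": -0.004, "wz": -0.018, "grip": 5},
    {"dx": -7, "dy": -1.5, "dz": 6, "wx": -0.007, "wy": -0.004, "wz": -0.018, "grip": 5},
    {"dx": -10.3, "dy": -2.2, "dz": 8.7, "wx": -0.007, "wy": -0.004, "wz": -0.018, "grip": 5},
    {"dx": -10.3, "dy": -2.2, "dz": 8.7, "wx": -0.007, "wy": -0.004, "wz": -0.018, "grip": 5},
    {"dx": -10.3, "dy": -2.2, "dz": 8.7, "wx": -0.007, "wy": -0.004, "wz": -0.018, "grip": 5},
    {"dx": -10.3, "dy": -2.2, "dz": 8.7, "wx": -0.007, "wy": -0.004, "wz": -0.018, "grip": 5}
  ]
}}

```text
clock: 12.3
eef_pos: [0.4304, -0.3332, 0.0692]
tool_rot: [0.719, 0.628, 0.227, -0.191]
ft_force: [1.2, -1.4, 0.8]
grip_width: 0.0502
grasp_force: 0.0
```

```bash
python3 - <<'E'
from g import *
where()
inc(P+[0,0,.012],rp)
p,d=grab('side','side3'); cv2.imwrite('pics/side3c.png',cv2.resize(p[120:280,220:400,::-1],None,fx=3.7,fy=3.7))
E
```

```text
t 12.3 st xyz mm [-507.9  -35.3   69.2] tcp [ 0.4304 -0.3332  0.0692] eul [83.8 -5.  34.2] q [-0.89  0.77  0.26  1.49  0.43  0.71] F [ 1.2 -1.4  0.8]
 d cm [-0.53 -0.55  6.56] w [0.005 0.008 0.012] deg 1
```

View pics/side3c.png

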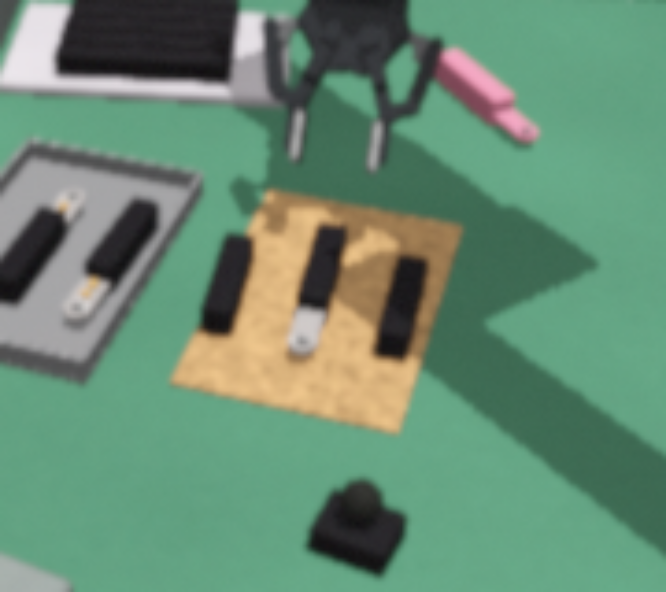

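The finished handle lies in the tray at crop (40,245). The open fingers at (297,130) and (375,150) straddle the next handle's axis, whose tail is at (330,235).

Emit:
{"fn": "arm_command", "kwargs": {
  "increments": [
    {"dx": -0.3, "dy": -0.3, "dz": 2.5, "wx": 0.005, "wy": 0.008, "wz": 0.012, "grip": 5},
    {"dx": -0.5, "dy": -0.5, "dz": 4.5, "wx": 0.005, "wy": 0.008, "wz": 0.012, "grip": 5},
    {"dx": -0.5, "dy": -0.5, "dz": 5.5, "wx": 0.005, "wy": 0.008, "wz": 0.012, "grip": 5},
    {"dx": -0.5, "dy": -0.5, "dz": 5.9, "wx": 0.005, "wy": 0.008, "wz": 0.012, "grip": 5},
    {"dx": -0.5, "dy": -0.5, "dz": 5.9, "wx": 0.005, "wy": 0.008, "wz": 0.012, "grip": 5},
    {"dx": -0.5, "dy": -0.5, "dz": 5.9, "wx": 0.005, "wy": 0.008, "wz": 0.012, "grip": 5}
  ]
}}

```text
clock: 12.95
eef_pos: [0.429, -0.3039, 0.0161]
tool_rot: [0.722, 0.623, 0.227, -0.197]
ft_force: [0.4, 0.0, 0.0]
grip_width: 0.0499
grasp_force: 0.0
```

```bash
python3 - <<'E'
from g import *
where()
inc(P+[0,0,.012],rp)
E
```

```text
t 12.95 st xyz mm [-481.1  -23.5   16.1] tcp [ 0.429  -0.3039  0.0161] eul [83.1 -4.7 34.8] q [-0.87  0.79  0.14  1.36  0.45  0.75] F [0.4 0.  0. ]
 d cm [0.09 0.04 0.57] w [-0.    -0.001 -0.002] deg 0
```

Emit:
{"fn": "arm_command", "kwargs": {
  "increments": [
    {"dx": 0.1, "dy": 0.05, "dz": 0.5, "wx": 0, "wy": 0, "wz": 0, "grip": 5},
    {"dx": 0.1, "dy": 0.05, "dz": 0.5, "wx": 0, "wy": 0, "wz": 0, "grip": 5},
    {"dx": 0.1, "dy": 0.05, "dz": 0.5, "wx": 0, "wy": 0, "wz": 0, "grip": 2},
    {"dx": 0.1, "dy": 0.05, "dz": 0.5, "wx": 0, "wy": 0, "wz": 0, "grip": 0},
    {"dx": 0.1, "dy": 0.05, "dz": 0.5, "wx": 0, "wy": 0, "wz": 0, "grip": 0},
    {"dx": 0.1, "dy": 0.05, "dz": 0.5, "wx": 0, "wy": 0, "wz": 0, "grip": 0},
    {"dx": 0.1, "dy": 0.05, "dz": 0.5, "wx": 0, "wy": 0, "wz": 0, "grip": 0}
  ]
}}

```text
clock: 13.65
eef_pos: [0.4294, -0.2999, 0.0118]
tool_rot: [0.722, 0.623, 0.228, -0.198]
ft_force: [-0.6, -1.2, 2.3]
grip_width: 0.023
grasp_force: 59.1
```

```bash
python3 - <<'E'
from g import *
where(); print(monitor.get_obs()['grip_width'])
o=monitor.get_obs(); p=o['eef_pos']; r=R.from_quat(o['tool_rot']); print('handle x of tcp',((p-np.array([.4368,-.2535,0]))@h)*1e3)
a=(p+[0,0,.13],r); b=(np.array([.47,-.15,.15]),rot(75,35)); c=(st(-205,60),rot(A,35)); inc(*a); inc(*b,*a); inc(*c,*b)
E
```

```text
t 13.65 st xyz mm [-477.2  -22.5   11.8] tcp [ 0.4294 -0.2999  0.0118] eul [83.  -4.7 34.8] q [-0.86  0.79  0.13  1.34  0.45  0.76] F [-0.6 -1.2  2.3]
0.022964711041125487
handle x of tcp -46.975033198825216
 d cm [  7.48  -0.03 -10.63] w [0. 0. 0.] deg 0
 d cm [13.09  1.82  8.2 ] w [-0.068 -0.002  0.093] deg 7
 d cm [ 4.49  0.6  14.13] w [-0.061  0.     0.087] deg 6
```

Emit:
{"fn": "arm_command", "kwargs": {
  "increments": [
    {"dx": 1.2, "dy": 0, "dz": -1.8, "wx": 0, "wy": 0, "wz": 0, "grip": 0},
    {"dx": 3.5, "dy": 0, "dz": -5, "wx": 0, "wy": 0, "wz": 0, "grip": 0},
    {"dx": 6, "dy": 0, "dz": -8.5, "wx": 0, "wy": 0, "wz": 0, "grip": 0},
    {"dx": 7.5, "dy": 0, "dz": -10.6, "wx": 0, "wy": 0, "wz": 0, "grip": 0},
    {"dx": 10.5, "dy": 0.5, "dz": -8.5, "wx": -0.017, "wy": 0, "wz": 0.023, "grip": 0},
    {"dx": 14, "dy": 1, "dz": -6.5, "wx": -0.034, "wy": 0, "wz": 0.046, "grip": 0},
    {"dx": 17.5, "dy": 1.5, "dz": -4.4, "wx": -0.05, "wy": 0, "wz": 0.07, "grip": 0},
    {"dx": 20.6, "dy": 1.8, "dz": -2.4, "wx": -0.068, "wy": 0, "wz": 0.093, "grip": 0},
    {"dx": 20.6, "dy": 1.8, "dz": -2.4, "wx": -0.068, "wy": 0, "wz": 0.093, "grip": 0},
    {"dx": 20.6, "dy": 1.8, "dz": -2.4, "wx": -0.068, "wy": 0, "wz": 0.093, "grip": 0}
  ]
}}

```text
clock: 14.65
eef_pos: [0.4696, -0.1483, 0.1496]
tool_rot: [0.756, 0.581, 0.238, -0.185]
ft_force: [-0.2, 1.1, -1.2]
grip_width: 0.0233
grasp_force: 59.1
```

```bash
python3 - <<'E'
from g import *
where(); inc(st(-205,60),rot(A,35))
E
```

```text
t 14.65 st xyz mm [-321.3   -5.5  149.6] tcp [ 0.4696 -0.1483  0.1496] eul [77.7 -8.4 34.2] q [-0.64  0.45 -0.08  1.3   0.56  1.12] F [-0.2  1.1 -1.2]
 d cm [ 4.35  0.73 14.01] w [-0.064 -0.002  0.088] deg 6
```

Emit:
{"fn": "arm_command", "kwargs": {
  "increments": [
    {"dx": 1.1, "dy": 0.2, "dz": 3.5, "wx": -0.016, "wy": 0, "wz": 0.022, "grip": 0},
    {"dx": 2.2, "dy": 0.4, "dz": 7, "wx": -0.032, "wy": 0, "wz": 0.044, "grip": 0},
    {"dx": 3.2, "dy": 0.6, "dz": 10.5, "wx": -0.048, "wy": 0, "wz": 0.066, "grip": 0},
    {"dx": 4.35, "dy": 0.73, "dz": 14, "wx": -0.064, "wy": 0, "wz": 0.088, "grip": 0},
    {"dx": 4.35, "dy": 0.73, "dz": 14, "wx": -0.064, "wy": 0, "wz": 0.088, "grip": 0},
    {"dx": 4.35, "dy": 0.73, "dz": 14, "wx": -0.064, "wy": 0, "wz": 0.088, "grip": 0},
    {"dx": 4.35, "dy": 0.73, "dz": 14, "wx": -0.064, "wy": 0, "wz": 0.088, "grip": 0},
    {"dx": 4.35, "dy": 0.73, "dz": 14, "wx": -0.064, "wy": 0, "wz": 0.088, "grip": 0}
  ]
}}

```text
clock: 15.45
eef_pos: [0.5081, -0.0407, 0.0609]
tool_rot: [0.787, 0.538, 0.25, -0.169]
ft_force: [0.0, 0.2, -1.0]
grip_width: 0.0232
grasp_force: 59.2
```

```bash
python3 - <<'E'
from g import *
where(); 
from m import *
for n in('side','top'):
    grab(n,n+'4'); p,d,X=load(n+'4',n); q=X-O; sx,sy,z=q@u*1e3,q@n_ if False else q@np.array([-u[1],u[0],0])*1e3,q[...,2]*1e3
    w=(d>0)&(sx>-260)&(sx<-70)&(abs(sy)<30)&(z>40)&(z<95)
    for lab,k in(('tongue',w&(p.min(2)>140)),('grip',w&(p.max(2)<60)&(sx>-165))):
        S=np.stack([sx[k],sy[k],z[k]],1); 
        if len(S)<5: print(n,lab,len(S)); continue
        c=S.mean(0); print(n,lab,len(S),c.round(1),'x',np.percentile(S[:,0],[1,99]).round(1),'y',np.percentile(S[:,1],[2,98]).round(1),'dy/dx',np.polyfit(S[:,0],S[:,1],1)[0].round(3),'dz/dx',np.polyfit(S[:,0],S[:,2],1)[0].round(3))
inc(st(-205,40.5),rot(A,35)); inc(st(-100,40.5),rot(A,35))
E
```

```text
t 15.45 st xyz mm [-207.    -2.7   60.9] tcp [ 0.5081 -0.0407  0.0609] eul [ 72.4 -12.2  33.2] q [-0.43  0.45 -0.35  0.81  0.61  1.5 ] F [ 0.   0.2 -1. ]
side tongue 217 [-136.7   -3.7   70.1] x [-217.3  -93.5] y [-20.5  13.8] dy/dx -0.018 dz/dx -0.17
side grip 165 [-148.9    0.5   76. ] x [-164.4 -136.9] y [-11.2   8.2] dy/dx -0.094 dz/dx -0.067
top tongue 102 [-115.2   -1.8   66. ] x [-136.5  -93.6] y [-11.4   7.4] dy/dx 0.006 dz/dx -0.039
top grip 73 [-152.2   -2.4   79.7] x [-164.2 -140. ] y [-12.5   8. ] dy/dx -0.001 dz/dx -0.004
 d cm [-1.02 -0.23  1.76] w [ 0.004 -0.002 -0.002] deg 0
 d cm [ 7.57 -0.28  7.8 ] w [ 0.004 -0.002 -0.002] deg 0
```

Emit:
{"fn": "arm_command", "kwargs": {
  "increments": [
    {"dx": -0.5, "dy": -0.25, "dz": 0.9, "wx": 0, "wy": 0, "wz": 0, "grip": 0},
    {"dx": -1, "dy": -0.25, "dz": 1.7, "wx": 0, "wy": 0, "wz": 0, "grip": 0},
    {"dx": -1, "dy": -0.25, "dz": 1.7, "wx": 0, "wy": 0, "wz": 0, "grip": 0},
    {"dx": 1, "dy": -0.25, "dz": 3.1, "wx": 0, "wy": 0, "wz": 0, "grip": 0},
    {"dx": 3, "dy": -0.25, "dz": 4.5, "wx": 0, "wy": 0, "wz": 0, "grip": 0},
    {"dx": 5, "dy": -0.25, "dz": 5.95, "wx": 0, "wy": 0, "wz": 0, "grip": 0},
    {"dx": 5, "dy": -0.25, "dz": 5.95, "wx": 0, "wy": 0, "wz": 0, "grip": 0},
    {"dx": 5, "dy": -0.25, "dz": 5.95, "wx": 0, "wy": 0, "wz": 0, "grip": 0}
  ]
}}

```text
clock: 16.35
eef_pos: [0.5314, 0.0325, 0.04]
tool_rot: [0.786, 0.539, 0.249, -0.171]
ft_force: [0.1, -0.5, -0.9]
grip_width: 0.0235
grasp_force: 59.3
```

```bash
python3 - <<'E'
from g import *
where(); 
for x in(-100,-50,-25,-17): inc(st(x,40.5),rot(A,35))
E
```

```text
t 16.35 st xyz mm [-130.3    1.9   40. ] tcp [0.5314 0.0325 0.04  ] eul [ 72.4 -11.9  33.3] q [-0.27  0.46 -0.4   0.64  0.61  1.69] F [ 0.1 -0.5 -0.9]
 d cm [2.51 0.19 1.7 ] w [ 0.    -0.002 -0.001] deg 0
 d cm [6.6  0.18 4.58] w [ 0.    -0.002 -0.001] deg 0
 d cm [8.65 0.18 6.02] w [ 0.    -0.002 -0.001] deg 0
 d cm [9.3  0.18 6.48] w [ 0.    -0.002 -0.001] deg 0
```

Emit:
{"fn": "arm_command", "kwargs": {
  "increments": [
    {"dx": 1.3, "dy": 0.1, "dz": 0.8, "wx": 0, "wy": 0, "wz": 0, "grip": 0},
    {"dx": 2.6, "dy": 0.18, "dz": 1.7, "wx": 0, "wy": 0, "wz": 0, "grip": 0},
    {"dx": 3.9, "dy": 0.18, "dz": 2.6, "wx": 0, "wy": 0, "wz": 0, "grip": 0},
    {"dx": 5.2, "dy": 0.18, "dz": 3.5, "wx": 0, "wy": 0, "wz": 0, "grip": 0},
    {"dx": 6.6, "dy": 0.18, "dz": 4.5, "wx": 0, "wy": 0, "wz": 0, "grip": 0},
    {"dx": 6.6, "dy": 0.18, "dz": 4.5, "wx": 0, "wy": 0, "wz": 0, "grip": 0},
    {"dx": 6.6, "dy": 0.18, "dz": 4.5, "wx": 0, "wy": 0, "wz": 0, "grip": 0}
  ]
}}

```text
clock: 17.05
eef_pos: [0.562, 0.1051, 0.0412]
tool_rot: [0.787, 0.538, 0.249, -0.17]
ft_force: [-0.6, -0.3, -1.8]
grip_width: 0.0228
grasp_force: 59.3
```

```bash
python3 - <<'E'
from g import *
where(); 
for x in(-25,-19,-15): inc(st(x,40),rot(A,35))
E
```

```text
t 17.05 st xyz mm [-51.6  -0.6  41.2] tcp [0.562  0.1051 0.0412] eul [ 72.3 -12.   33.2] q [-0.11  0.47 -0.39  0.54  0.59  1.88] F [-0.6 -0.3 -1.8]
 d cm [ 2.11 -0.07  1.62] w [ 0.001 -0.001 -0.003] deg 0
 d cm [ 2.6  -0.07  1.97] w [ 0.001 -0.001 -0.003] deg 0
 d cm [ 2.93 -0.07  2.2 ] w [ 0.001 -0.001 -0.003] deg 0
```

Emit:
{"fn": "arm_command", "kwargs": {
  "increments": [
    {"dx": 0.7, "dy": -0.05, "dz": 0.5, "wx": 0, "wy": 0, "wz": 0, "grip": 0},
    {"dx": 1.4, "dy": -0.05, "dz": 1.05, "wx": 0, "wy": 0, "wz": 0, "grip": 0},
    {"dx": 2, "dy": -0.05, "dz": 1.5, "wx": 0, "wy": 0, "wz": 0, "grip": 0},
    {"dx": 2.4, "dy": -0.05, "dz": 1.8, "wx": 0, "wy": 0, "wz": 0, "grip": 0},
    {"dx": 2.4, "dy": -0.05, "dz": 1.8, "wx": 0, "wy": 0, "wz": 0, "grip": 0},
    {"dx": 2.4, "dy": -0.05, "dz": 1.8, "wx": 0, "wy": 0, "wz": 0, "grip": 0}
  ]
}}

```text
clock: 17.65
eef_pos: [0.5727, 0.1342, 0.0405]
tool_rot: [0.787, 0.539, 0.249, -0.17]
ft_force: [0.1, -0.9, -1.5]
grip_width: 0.023
grasp_force: 59.3
```

```bash
python3 - <<'E'
from g import *
where(); 
for x in(-19,-16): inc(st(x,39.2),rot(A,35))
E
```

```text
t 17.65 st xyz mm [-20.6  -0.1  40.5] tcp [0.5727 0.1342 0.0405] eul [ 72.4 -12.   33.3] q [-0.06  0.48 -0.38  0.5   0.58  1.95] F [ 0.1 -0.9 -1.5]
 d cm [ 0.06 -0.01  0.2 ] w [ 0.001 -0.002 -0.002] deg 0
 d cm [ 0.3  -0.01  0.37] w [ 0.001 -0.002 -0.002] deg 0
```

Emit:
{"fn": "arm_command", "kwargs": {
  "increments": [
    {"dx": 0.1, "dy": 0, "dz": 0.15, "wx": 0, "wy": 0, "wz": 0, "grip": 0},
    {"dx": 0.15, "dy": 0, "dz": 0.25, "wx": 0, "wy": 0, "wz": 0, "grip": 0},
    {"dx": 0.22, "dy": 0, "dz": 0.3, "wx": 0, "wy": 0, "wz": 0, "grip": 0},
    {"dx": 0.22, "dy": 0, "dz": 0.3, "wx": 0, "wy": 0, "wz": 0, "grip": 0}
  ]
}}

```text
clock: 18.05
eef_pos: [0.5741, 0.1373, 0.0394]
tool_rot: [0.787, 0.539, 0.249, -0.17]
ft_force: [-0.1, 0.3, -0.2]
grip_width: 0.0228
grasp_force: 59.3
```

```bash
python3 - <<'E'
from g import *
where(); 
for x in(-16,-14): inc(st(x,39.2),rot(A,35))
E
```

```text
t 18.05 st xyz mm [-17.2  -0.3  39.4] tcp [0.5741 0.1373 0.0394] eul [ 72.4 -12.   33.3] q [-0.05  0.48 -0.38  0.49  0.58  1.96] F [-0.1  0.3 -0.2]
 d cm [ 0.09 -0.03  0.08] w [ 0.002 -0.002 -0.002] deg 0
 d cm [ 0.26 -0.03  0.2 ] w [ 0.002 -0.002 -0.002] deg 0
```

Emit:
{"fn": "arm_command", "kwargs": {
  "increments": [
    {"dx": 0.08, "dy": 0, "dz": 0.06, "wx": 0, "wy": 0, "wz": 0, "grip": 0},
    {"dx": 0.16, "dy": 0, "dz": 0.13, "wx": 0, "wy": 0, "wz": 0, "grip": 0},
    {"dx": 0.16, "dy": 0, "dz": 0.13, "wx": 0, "wy": 0, "wz": 0, "grip": 0}
  ]
}}

```text
clock: 18.35
eef_pos: [0.5749, 0.1393, 0.0393]
tool_rot: [0.787, 0.539, 0.249, -0.17]
ft_force: [0.2, -0.2, -1.5]
grip_width: 0.023
grasp_force: 59.3
```

```bash
python3 - <<'E'
from g import *
where(); 
E
```

```text
t 18.35 st xyz mm [-15.1  -0.4  39.3] tcp [0.5749 0.1393 0.0393] eul [ 72.4 -12.   33.3] q [-0.05  0.48 -0.38  0.49  0.58  1.96] F [ 0.2 -0.2 -1.5]
```

Emit:
{"fn": "arm_command", "kwargs": {
  "increments": [
    {"dx": 0.08, "dy": 0, "dz": 0.06, "wx": 0, "wy": 0, "wz": 0, "grip": 0},
    {"dx": 0.16, "dy": 0, "dz": 0.12, "wx": 0, "wy": 0, "wz": 0, "grip": 0},
    {"dx": 0.16, "dy": 0, "dz": 0.12, "wx": 0, "wy": 0, "wz": 0, "grip": 0}
  ]
}}

```text
clock: 18.65
eef_pos: [0.575, 0.1397, 0.0388]
tool_rot: [0.788, 0.538, 0.248, -0.17]
ft_force: [-3.9, -6.9, 2.2]
grip_width: 0.0232
grasp_force: 60.3
```

```bash
python3 - <<'E'
from g import *
where(); 
from m import *
grab('top','top5'); p,d,X=load('top5','top'); q=X-O; sx,sy,z=q@u*1e3,q@np.array([-u[1],u[0],0])*1e3,q[...,2]*1e3
k=(d>0)&(sx>-70)&(sx<0)&(abs(sy)<30)&(z>8)&(z<75); print(k.sum())
grab('side','side5'); p,d,X=load('side5','side')
q=X-O; sx,sy,z=q@u*1e3,q@np.array([-u[1],u[0],0])*1e3,q[...,2]*1e3
k=(d>0)&(sx>60)&(sx<135)&(abs(sy)<28)&(z>30)&(z<75); print(k.sum(), np.c_[sx[k],sy[k],z[k]][::8].round(0).tolist()[:12])
E
```

```text
t 18.65 st xyz mm [-14.7  -0.3  38.8] tcp [0.575  0.1397 0.0388] eul [ 72.3 -12.   33.1] q [-0.04  0.48 -0.38  0.49  0.57  1.96] F [-3.9 -6.9  2.2]
113
246 [[133.0, -27.0, 57.0], [134.0, -25.0, 54.0], [134.0, -18.0, 57.0], [134.0, -17.0, 53.0], [135.0, -19.0, 50.0], [134.0, -26.0, 40.0], [134.0, -7.0, 57.0], [134.0, -17.0, 44.0], [134.0, -28.0, 31.0], [134.0, -7.0, 50.0], [135.0, -24.0, 33.0], [134.0, -6.0, 48.0]]
```

Contact with the stop is about 8 N, so the handle is home. Relax by about 1 mm, open, then retreat back along the tool axis.

Emit:
{"fn": "arm_command", "kwargs": {
  "increments": [
    {"dx": -0.08, "dy": 0, "dz": -0.03, "wx": 0, "wy": 0, "wz": 0, "grip": 0},
    {"dx": -0.08, "dy": 0, "dz": -0.03, "wx": 0, "wy": 0, "wz": 0, "grip": 0},
    {"dx": -0.08, "dy": 0, "dz": -0.03, "wx": 0, "wy": 0, "wz": 0, "grip": 4},
    {"dx": -0.08, "dy": 0, "dz": -0.03, "wx": 0, "wy": 0, "wz": 0, "grip": 4},
    {"dx": -0.08, "dy": 0, "dz": -0.03, "wx": 0, "wy": 0, "wz": 0, "grip": 4},
    {"dx": -0.08, "dy": 0, "dz": -0.03, "wx": 0, "wy": 0, "wz": 0, "grip": 4}
  ]
}}

```text
clock: 19.35
eef_pos: [0.5755, 0.1406, 0.0392]
tool_rot: [0.786, 0.539, 0.249, -0.17]
ft_force: [0.2, -0.3, -0.2]
grip_width: 0.0401
grasp_force: 0.0
```

```bash
python3 - <<'E'
from g import *
where(); inc(st(-130,145),rot(A,35))
E
```

```text
t 19.35 st xyz mm [-13.6  -0.4  39.2] tcp [0.5755 0.1406 0.0392] eul [ 72.4 -12.   33.3] q [-0.04  0.48 -0.38  0.49  0.58  1.96] F [ 0.2 -0.3 -0.2]
 d cm [-3.420e+00 -1.000e-02 -1.535e+01] w [ 0.002 -0.003 -0.001] deg 0
```

Emit:
{"fn": "arm_command", "kwargs": {
  "increments": [
    {"dx": 0, "dy": 0, "dz": -1.5, "wx": 0, "wy": 0, "wz": 0, "grip": 4},
    {"dx": 0, "dy": 0, "dz": -4, "wx": 0, "wy": 0, "wz": 0, "grip": 4},
    {"dx": -0.5, "dy": 0, "dz": -8, "wx": 0, "wy": 0, "wz": 0, "grip": 4},
    {"dx": -2, "dy": 0, "dz": -12, "wx": 0, "wy": 0, "wz": 0, "grip": 4},
    {"dx": -5, "dy": 0, "dz": -17, "wx": 0, "wy": 0, "wz": 0, "grip": 4},
    {"dx": -8, "dy": 0, "dz": -22, "wx": 0, "wy": 0, "wz": 0, "grip": 4},
    {"dx": -8, "dy": 0, "dz": -22, "wx": 0, "wy": 0, "wz": 0, "grip": 4},
    {"dx": -8, "dy": 0, "dz": -22, "wx": 0, "wy": 0, "wz": 0, "grip": 4}
  ]
}}

```text
clock: 20.15
eef_pos: [0.5067, -0.0413, 0.1744]
tool_rot: [0.788, 0.537, 0.25, -0.168]
ft_force: [0.3, -0.4, 0.5]
grip_width: 0.0401
grasp_force: 0.0
```

```bash
python3 - <<'E'
from g import *
where(); 
from m import *
for n in('top','side'):
  for t in('0','6'):
    if t=='6': grab(n,n+t)
    p,d,X=load(n+t,n); q=X-O; sx,sy,z=q@u*1e3,q@np.array([-u[1],u[0],0])*1e3,q[...,2]*1e3
    k=(d>0)&(sx>-70)&(sx<-5)&(abs(sy)<30)&(z>45)&(z<66)&(p.max(2)<70); S=np.c_[sx[k],sy[k],z[k]]; print(n,t,len(S)); 
    if len(S): print(np.percentile(S,[1,50,99],axis=0).round(1).tolist(), [np.polyfit(S[:,0],S[:,i],1)[0].round(3) for i in(1,2)])
cv2.imwrite('pics/top6c.png',cv2.resize(np.load('pics/top6.npz')['p'][120:270,110:390,::-1],None,fx=2.8,fy=2.8))
E
```

```text
t 20.15 st xyz mm [-208.2   -1.6  174.4] tcp [ 0.5067 -0.0413  0.1744] eul [ 72.3 -12.3  33.2] q [-0.43  0.3  -0.22  1.09  0.61  1.5 ] F [ 0.3 -0.4  0.5]
top 0 115
[[-42.0, -9.6, 48.8], [-23.8, 2.2, 56.5], [-5.9, 13.5, 62.0]] [np.float64(0.026), np.float64(0.078)]
top 6 111
[[-39.6, -9.6, 46.8], [-23.3, 1.7, 56.6], [-5.8, 13.1, 62.0]] [np.float64(0.011), np.float64(0.108)]
side 0 0
side 6 0
```

View pics/top6c.png

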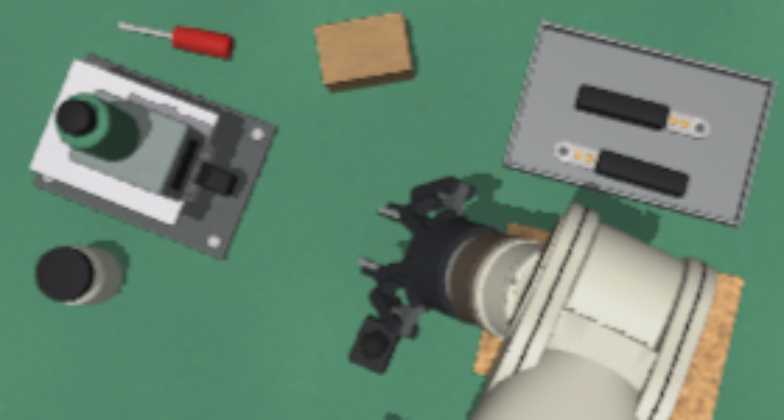

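The new handle sits exactly where the finished one was: its tail is at station x of about −40, and it is straight and flat at crop (218,180). The finished handle is in the tray at (640,108). The arm is clear.

```bash
python3 -c "
from workcell import job; print(job.job_done())"
```

```text
the job is handed in; nothing more can be done
None
```

I laid the finished handle flat and lengthwise in the tray and slid the next handle home against the end stop, then let go and handed the job in at about 20 s; the hand-in returned no verdict.

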